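# Put the ring in the jewellery cleaner with the tongs

### The arm

A 6-joint arm with a two-finger parallel gripper is mounted at the origin on the work surface. World frame = base frame: x ahead of the robot, y to its left, z up, the work surface at z = 0. Lengths are in m, angles in rad, forces in N, time in s.
With the tool pointing down it reaches from about 0.35 to 0.875 m from the base axis. Payload 15.5 kg.
Tool frame: the origin (TCP) lies at the very end of the fingers, on their centre line; the grasp point (between the pads) lies behind it (manip.grip_point_offset is the z of the grasp point in the tool frame, in m); z points along the fingers, y is the direction in which the jaws open and shut (so a half turn about z gives the same grasp; the last joint's range is limited). The gripper opens to 85 mm and grips with 20 to 120 N. Pads are 22 mm wide; open, the fingers measure 114 mm over their backs; the gripper's body (76 mm by 85 mm) begins 54 mm behind the grasp point. The pads swing forward as they close: fully open they stand 13 mm farther back than shut.
Start: joints at [1.091, 0.494, 1.345, -0, 1.302, -0.096], TCP at [0.234, 0.58, 0.231] pointing down, gripper open.
Joint ranges: [-2.91, 2.91], [-0.82, 2.16], [0.22, 2.67], [-1.22, 4.37], [0.12, 2.79], [-3.08, 3.08]. Speed limits (rad/s): [1.89, 1.89, 2.57, 3.01, 3.01, 3.01].

### API

Orientations are given as a unit quaternion [x, y, z, w].
In Python, from cell import manip gives the robot as it stands.
- The arm moves only by the shell command python3 -m creep 'ROWS' [FORCE]. ROWS is text: rows parted by semicolons, each of 5 numbers parted by spaces: the shift along the tool's x, y, z in cm, then the turn about the tool's z in degrees, then the opening, from -1 (shut) to 1 (fully open), so that 0 is half open. In form: x y z yaw gripper; .... A call has 1 to 5 rows; each row shifts and turns the pose as measured when the row begins, along the tool's axes as they then stand; what a row does not reach is not made up. A row lasts 1/10 s, in which the tool goes at most 50 mm and 8.59 degrees, less where a joint would pass 70% of its speed; a pose out of reach is approached as far as the arm can. A call is refused whole if a number of a shift passes 5 or a number of a turn 8.59, either way. A call with a gripper value outside its range is refused whole. The fingers move at their own pace and stop on an object; FORCE is the grip in N (left out, the last holds). Time passes only in rows, so rows that do not move let the fingers close. It gives the time, the measured TCP pose, the force and the opening at its end, in the units of the state.
- manip.get_obs(): the state, without advancing time (a new reading comes with each control period).
- manip.snapshot(name): name is "scene" or "top" or "wrist"; returns the picture (384x512x3 uint8, blue, green, red); there is no depth.
- manip.calibration(name): a dict with "fx", "fy", "cx", "cy" (pixels), "k1" (the pictures are not rectified: a ray, as slopes to the right and down, at radius r is drawn at 1 + k1 r^2 times it, then the intrinsics apply), "eye" and "orientation" of the camera in the world; the wrist camera has in their place "tool_from_camera" (4x4, takes a point from camera to tool coordinates, whose origin is the TCP and whose axes are the flange's). Camera axes: x right, y down, z forward; pixel columns grow to the right and rows downward; lengths in m; the calibration is good to about 2 mm. A picture is of the moment at which its call begins: read the wrist's pose just before it. calibration takes no time and is no camera call.
- manip.job_done(): hands the job in, once; it reports no verdict.
The state is a dict: "t": time; "joint_pos": joint angles; "joint_velocities": joint speeds; "joint_efforts": joint torques, N m; "eef_pos": TCP position; "tool_rot": TCP orientation; "ft_force": force on the tool from outside, world axes, zero at the start; "torque": the same for the moment, N m; "opening": finger opening in m.
Only numpy, scipy, OpenCV 4.12 (cv2) and the standard library are available. Lean on these libraries where they do the work, as an engineer would, in place of code of your own. Each camera call takes 0.05 s, during which the arm holds its last target. There are 200 camera calls.

### The job

Take the spring tongs out of the rectangular porcelain pot, grip the plain band ring on the slate slab by squeezing the tongs shut on it, and lower it in the tongs close to the bottom of the open jewellery cleaner's tank before you let it go. Then stand the tongs back in their pot. Do not touch the ring with the gripper itself.

Things in the scene. Friction and masses are not known exactly. Their poses are not given: they have to be found in the camera images.
- tongs_grip (a point): Steel spring tongs, upright, tips down, in the porcelain pot; 149 mm tall, 16 mm wide (x), 160 g. Point: where to grasp, midway between two flat arms, 105 mm above the tips; z up, arms close along y. Arms: flat to 128 mm up, 54 mm over their outer faces at rest, each slides in up to 13 mm. Spring: 2.5 N plus 0.25 N per mm, each side. Carry them, tips open, squeezed to 46 mm.
- ring_center (a point): Plain steel band ring flat on a fixed slate slab 6 mm thick: 22 mm across, hole 17 mm, 9 mm high, 12 g; point at its centre, half-way up. In a row with it, 50 mm or more apart, any order: a solid 30 mm disc pendant and a 16 mm square cufflink. The gap between the tongs' tips is 14 mm less than the width over their arms, so on the ring the arms measure 36 mm; squeeze with 10 to 20 N.
- tank_floor (a point): Centre of the floor of the open steel tank in the jewellery cleaner, a fixed white plastic housing 140 x 180 mm, 65 mm high, three grey buttons on its front. z up; the tank is 100 mm along x, 140 mm along y; its floor is 20 mm above the table, 45 mm below the rim.
- pot_floor (a point): Centre of the inner floor of the fixed white rectangular porcelain pot holding the tongs, 48 x 82 mm outside, 70 mm high. z up; the opening is 36 mm along x, 70 mm along y (the tongs' arms are spread along y); the floor is 6 mm above the table, 64 mm below the rim. The tongs' tips rest on it at the start and the end.

How it is judged:
On the way, in this order (a step that is already met when the one before it is completed fails the run):
1. the ring is lifted off the slab in the tongs (contact force between tongs and ring above 0.5 N and height (world z) of ring_center above 0.05 m), for 0.2 s.
2. still gripped in the tongs, the ring is lowered close to the bottom of the tank (contact force between tongs and ring above 0.5 N and z of ring_center in the frame of tank_floor below 0.03 m and x of ring_center in the frame of tank_floor between -0.05 and 0.05 m and y of ring_center in the frame of tank_floor between -0.07 and 0.07 m), for 0.1 s.
At the end, for the whole second after the job is handed in: The ring lies at rest on the floor of the cleaner's tank (its centre inside the tank and under 20 mm above the floor), and the tongs stand at rest in their pot, tips on its floor, leaning less than 26 degrees (z of ring_center in the frame of tank_floor below 0.02 m and x of ring_center in the frame of tank_floor between -0.05 and 0.05 m and y of ring_center in the frame of tank_floor between -0.07 and 0.07 m and linear speed of each of ring, tongs below 0.03 m/s and angle between tongs_grip's own z axis and vertical below 0.45 rad and horizontal distance between tongs_grip and pot_floor below 0.055 m and z of tongs_grip in the frame of pot_floor below 0.115 m); the robot touches nothing.
It fails at once if the gripper itself touches the ring (contact force between the fingers and ring above 0.3 N).
It also fails if it takes over 72 s, if anything falls off the work surface, if the arm or the gripper's body presses on something with over 40 N, if the wrist force passes 120 N, or if a joint passes its speed limit or range.

## Working session

There is one attempt and no reset: what is moved stays moved. The work goes in short steps, Python scripts to look and compute and a shell command to move; the robot and the scene stay as the last step left them, time stands still between calls to the robot, and variables do not carry over. Pictures are saved under pics/ and viewed, about 8 in all and at most 12, crops included, and the job is handed in when it is done.

```bash
mkdir -p pics
python3 - <<'E'
from cell import manip
import cv2,numpy as np
o=manip.get_obs();print({k:np.round(v,3) for k,v in o.items()},manip.grip_point_offset)
for n in("scene","top"):
    c=manip.calibration(n);print(n,c)
    im=manip.snapshot(n);cv2.imwrite(f"pics/{n}0.png",im)
print(manip.calibration("wrist"))
a=cv2.imread("pics/top0.png");cv2.imwrite("pics/top0b.png",cv2.resize(a,(800,600),interpolation=cv2.INTER_CUBIC))
E
```

```text
{'t': np.float64(0.0), 'joint_pos': array([ 1.092,  0.494,  1.346, -0.   ,  1.302, -0.096]), 'joint_velocities': array([ 0.001,  0.001, -0.   ,  0.   ,  0.002, -0.001]), 'joint_efforts': array([ 1.0000e-03, -8.8216e+01, -3.8386e+01, -0.0000e+00,  1.0000e-02,
       -0.0000e+00]), 'eef_pos': array([0.234, 0.579, 0.231]), 'tool_rot': array([ 0.191,  0.982, -0.001, -0.   ]), 'ft_force': array([ 0.318, -0.54 , -0.831]), 'torque': array([ 0.004,  0.006, -0.024]), 'opening': np.float64(0.085)} -0.0187
scene {'fx': 350.8397998914827, 'fy': 350.8397998914827, 'cx': 255.4009929936659, 'cy': 199.23416684670963, 'k1': -0.0010769155969858194, 'eye': array([ 0.85756138, -0.42898435,  0.60262559]), 'orientation': array([ 0.85976376,  0.30855799, -0.13662367, -0.38331739])}
top {'fx': 362.07540166571897, 'fy': 362.07540166571897, 'cx': 249.8598385786295, 'cy': 184.6918247589637, 'k1': -0.08704108918294307, 'eye': array([0.34183454, 0.00894075, 0.9055488 ]), 'orientation': array([ 0.70829588, -0.69932647,  0.07462225, -0.06075325])}
{'fx': 344.80244636585115, 'fy': 344.80244636585115, 'cx': 256.46882185371743, 'cy': 192.83269426691928, 'k1': -0.06602952405436799, 'tool_from_camera': array([[ 6.83045529e-06, -9.64245865e-01, -2.65009267e-01,
         6.77173081e-02],
       [ 9.99999919e-01,  1.13340807e-04, -3.86620250e-04,
         2.04075520e-03],
       [ 4.02833342e-04, -2.65009243e-01,  9.64245788e-01,
        -1.42359784e-01],
       [ 0.00000000e+00,  0.00000000e+00,  0.00000000e+00,
         1.00000000e+00]])}
```

View pics/top0b.png

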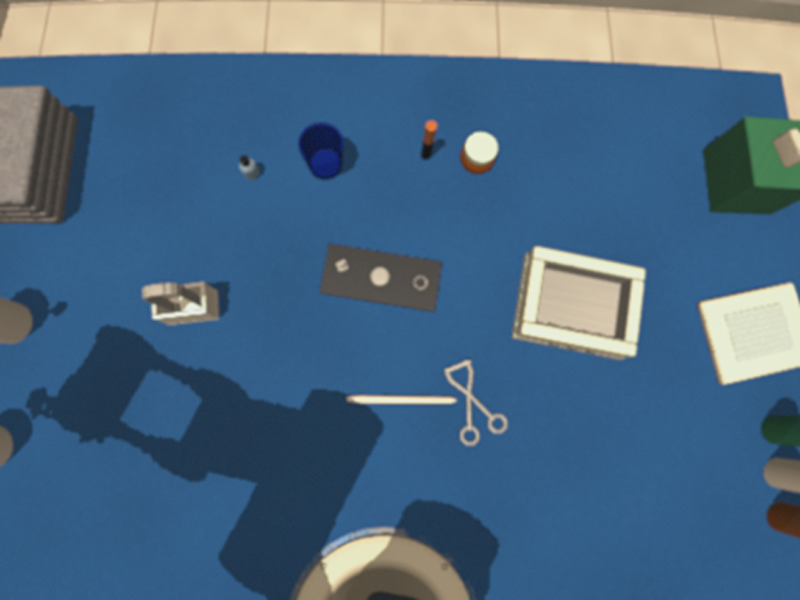

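View pics/scene0.png

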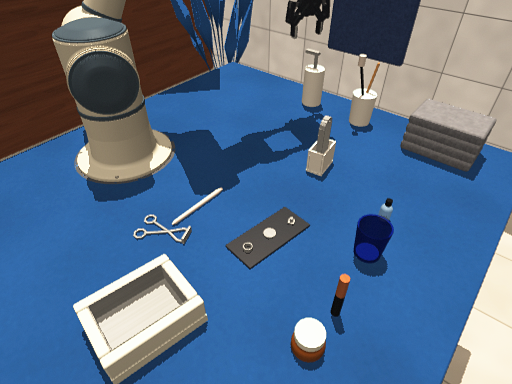

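The top view, in 800x600 pixels, shows the pot near (185,300), the slab with cufflink (342,265), pendant (380,276) and ring (421,283), and the tank at (583,303). The scene view agrees. I'll enlarge these for corners.

```bash
cat > h.py <<'E'
import numpy as np,cv2
from cell import manip
from scipy.spatial.transform import Rotation as R
def campose(n,o=None):
    c=manip.calibration(n)
    if n!="wrist": return c,R.from_quat(c["orientation"]).as_matrix(),np.array(c["eye"])
    o=o or manip.get_obs();T=c["tool_from_camera"];Rt=R.from_quat(o["tool_rot"]).as_matrix()
    return c,Rt@T[:3,:3],Rt@T[:3,3]+o["eef_pos"]
def KD(c): return np.array([[c["fx"],0,c["cx"]],[0,c["fy"],c["cy"]],[0,0,1]]),np.array([c["k1"],0,0,0,0.])
def p2w(cp,uv,z):
    c,Rm,e=cp;K,D=KD(c)
    q=cv2.undistortPoints(np.array(uv,float).reshape(-1,1,2),K,D).reshape(-1,2)
    d=np.c_[q,np.ones(len(q))]@Rm.T
    return e+d*((z-e[2])/d[:,2])[:,None]
def w2p(cp,P):
    c,Rm,e=cp;K,D=KD(c)
    return cv2.projectPoints((np.array(P,float)-e)@Rm,np.zeros(3),np.zeros(3),K,D)[0].reshape(-1,2)
def crop(im,x,y,w,h,s): return cv2.resize(im[y:y+h,x:x+w],None,fx=s,fy=s,interpolation=cv2.INTER_CUBIC)
E
python3 - <<'E'
from h import *
a=cv2.imread("pics/top0.png")
A=crop(a,85,170,66,48,6);B=crop(a,200,150,66,48,6);C=crop(a,322,150,99,84,4)
out=np.zeros((288+336,792,3),np.uint8);out[:288,:396]=A;out[:288,396:]=B;out[288:,:396]=C
b=cv2.imread("pics/scene0.png");D=crop(b,295,110,54,70,4);out[288:288+280,400:400+216]=D
cv2.imwrite("pics/c1.png",out[:600])
E
```

```text
(no output)
```

View pics/c1.png

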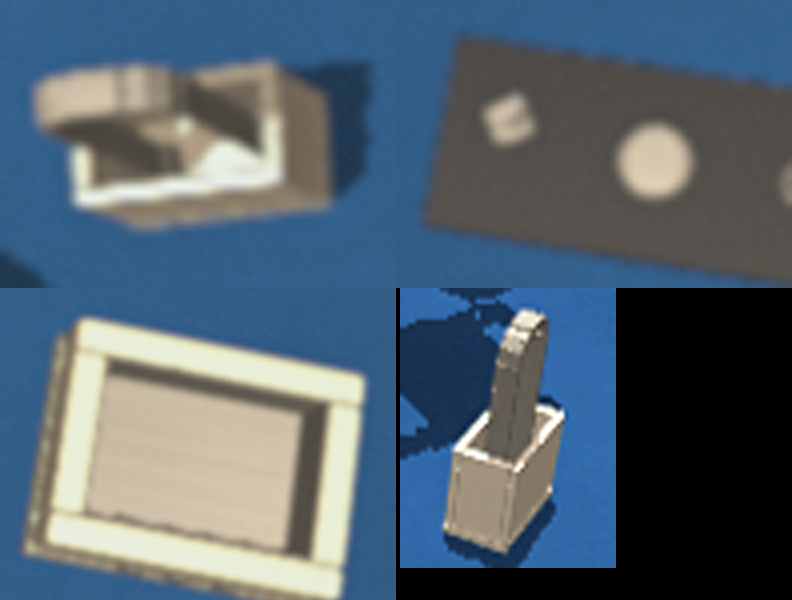

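Run:
```python
from h import *
cp=campose("top")
o=lambda pts,x,y,s:[((u+.5)/s-.5+x,(v+.5)/s-.5+y) for u,v in pts]
pot=p2w(cp,o([(275,62),(285,185),(75,210)],85,170,6),.07);print("pot",pot.round(4),"c",(pot[0]+pot[2])/2)
for i,j in((0,1),(1,2)):
    d=pot[j]-pot[i];print(np.hypot(*d[:2]),np.degrees(np.arctan2(d[1],d[0])))
t=p2w(cp,o([(85,30),(365,87),(342,312),(48,255)],322,150,4),.065);print("tank",t.round(4),t.mean(0))
for i in range(4):
    d=t[(i+1)%4]-t[i];print(np.hypot(*d[:2]),np.degrees(np.arctan2(d[1],d[0])))
print("ring",p2w(cp,[(421*.64-.2,283*.64-.2)],.0105))
print("tongs top",p2w(cp,o([(38,95),(175,88)],85,170,6),.155))
```

```text
pot [[0.5115 0.2758 0.07  ]
 [0.4627 0.2683 0.07  ]
 [0.4514 0.3509 0.07  ]] c [0.48144078 0.31337446 0.07      ]
0.049412475066994706 -171.2547121012577
0.08336162877841763 97.7627040724893
tank [[ 0.5767 -0.232   0.065 ]
 [ 0.5443 -0.406   0.065 ]
 [ 0.4068 -0.3815  0.065 ]
 [ 0.4393 -0.2046  0.065 ]] [ 0.49176258 -0.30604997  0.065     ]
0.17698150263801385 -100.5519423646902
0.13969606810396565 169.90991483660582
0.17991722898055526 79.57771308139996
0.14011034771715705 -11.291804064344259
ring [[ 0.52615779 -0.05663492  0.0105    ]]
tongs top [[0.48108063 0.33326096 0.155     ]
 [0.48433743 0.28386895 0.155     ]]
```

```bash
cat >> h.py <<'E'
def go(x,y,z,ydeg=None):
    "needed shift in tool axes (cm) and yaw (deg) to TCP xyz, tool-y heading ydeg"
    o=manip.get_obs();Rt=R.from_quat(o["tool_rot"]).as_matrix()
    h=np.degrees(np.arctan2(Rt[1,1],Rt[0,1]))
    print("t",round(float(o["t"]),2),"pos",o["eef_pos"].round(4),"tilt",Rt[:,2].round(3),"head",round(h,2),"open",round(float(o["opening"]),4),"F",o["ft_force"].round(1))
    print("shift",(Rt.T@(np.array([x,y,z])-o["eef_pos"])*100).round(2),"yaw",None if ydeg is None else round((h-ydeg+90)%180-90,2))
E
python3 -m creep '0 0 0 -7.5 1;0 0 0 -7.5 1;0 0 0 -7.5 1;0 0 0 -7.5 1;0 0 0 0 1'
python3 -c "
from h import *;go(.482,.311,.24,98)"
```

```text
t: 0.6
eef_pos: [0.2334, 0.5782, 0.2289]
tool_rot: [-0.079, 0.997, -0.002, -0.001]
ft_force: [0.1, -0.0, 0.1]
opening: 0.085
t 0.6 pos [0.2334 0.5782 0.2289] tilt [-0.002 -0.004 -1.   ] head 99.1 open 0.085 F [ 0.1 -0.   0.1]
shift [-20.32 -30.32  -1.05] yaw 1.1
```

```bash
python3 -m creep '-2.7 -4 -0.5 0.5 1;-2.7 -4 -0.5 0.5 1;-2.7 -4 -0.5 0 1;-2.7 -4 0 0 1;-2.7 -4 0 0 1' >/dev/null
python3 -m creep '-2.7 -4 0 0 1;-2.7 -4 0 0 1;0 0 0 0 1;0 0 0 0 1' >/dev/null
python3 - <<'E'
from h import *;go(.482,.311,.24,98)
im=manip.snapshot("wrist");cv2.imwrite("pics/w1.png",im);cv2.imwrite("pics/w1b.png",cv2.resize(im,(800,600)))
E
```

```text
t 1.5 pos [0.4647 0.3163 0.2433] tilt [-0.003 -0.005 -1.   ] head 95.86 open 0.0855 F [ 0.2  1.  -0.2]
shift [-1.66 -0.7   0.33] yaw -2.14
```

View pics/w1b.png

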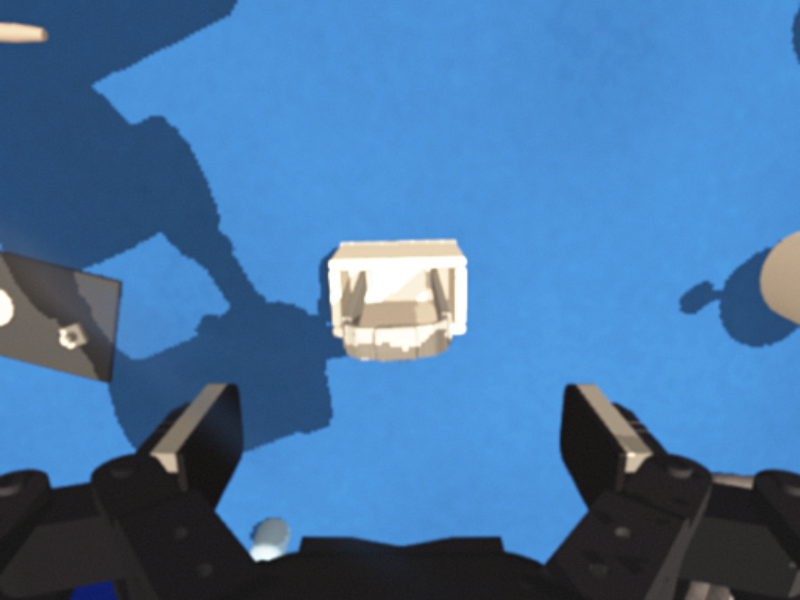

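The wrist view shows the pot rim corners at about (330,262), (466,258), (466,333) and (330,335). The top of the tongs spans (344,330)–(452,325), with its outer edge at y≈355.

Run:
```python
from h import *
cp=campose("wrist")
f=lambda p:[((u+.5)*.64-.5,(v+.5)*.64-.5) for u,v in p]
r=p2w(cp,f([(330,262),(466,258),(466,333),(330,335)]),.07);print("pot",r.round(4),r.mean(0).round(4))
for i in(0,2):
    d=r[i+1]-r[i];print(np.hypot(*d[:2]),np.degrees(np.arctan2(d[1],d[0])))
t=p2w(cp,f([(344,330),(452,325),(344,353),(452,350)]),.150);print("tongs",t.round(4),t.mean(0))
```

```text
pot [[0.464  0.275  0.07  ]
 [0.4531 0.3554 0.07  ]
 [0.4997 0.3617 0.07  ]
 [0.5098 0.2782 0.07  ]] [0.4816 0.3176 0.07  ]
0.08108507103103182 97.69456810590643
0.08411893042877294 -83.077647802478
tongs [[0.4785 0.2931 0.15  ]
 [0.4709 0.3423 0.15  ]
 [0.4898 0.294  0.15  ]
 [0.483  0.3439 0.15  ]] [0.4805203 0.3183336 0.15     ]
```

```bash
python3 -m creep '-0.9 0 0 -1.2 1;-0.9 0 0 -1 1;0 0 0 0 1' >/dev/null
python3 -c "
from h import *;go(.481,.317,.094,97.7)"
```

```text
t 1.85 pos [0.4824 0.3212 0.2432] tilt [-0.003 -0.005 -1.   ] head 98.37 open 0.085 F [-0.6 -0.6 -0.2]
shift [ 0.15 -0.32 14.92] yaw 0.67
```

```bash
python3 -m creep '0.1 -0.3 2 0.6 1;0 0 3 0 1;0 0 3 0 1;0 0 0 0 1' >/dev/null
python3 -c "
from h import *;go(.481,.317,.094,97.7)"
```

```text
t 2.25 pos [0.4817 0.3208 0.1618] tilt [-0.    -0.003 -1.   ] head 97.93 open 0.0854 F [0.2 0.2 0.4]
shift [ 0.12 -0.34  6.78] yaw 0.23
```

```bash
python3 -m creep '0.1 -0.4 2 0.2 1;0 0 2 0 1;0 0 2 0 1;0 0 0.5 0 1;0 0 0 0 1' >/dev/null
python3 -c "
from h import *;go(.481,.317,.094,97.7)"
```

```text
t 2.75 pos [0.4832 0.32   0.1005] tilt [ 0.004 -0.001 -1.   ] head 97.87 open 0.0853 F [-0.1 -0.2 -0.1]
shift [ 0.26 -0.26  0.65] yaw 0.17
```

```bash
python3 -m creep '0.3 -0.3 0.6 0 1;0 0 0 0 1;0 0 0 0 0.5;0 0 0 0 0.3;0 0 0 0 0.2' 20
python3 -m creep '0 0 0 0 0.08;0 0 0 0 0.08;0 0 0 0 0.08;0 0 0 0 0.08;0 0 0 0 0.08' 20 
python3 -c "
from h import *;go(.481,.317,.094,97.7)"
```

```text
t: 3.25
eef_pos: [0.4821, 0.3175, 0.0981]
tool_rot: [-0.069, 0.998, 0.0, 0.004]
ft_force: [-0.1, 0.0, -1.1]
opening: 0.0516
t: 3.75
eef_pos: [0.4823, 0.3176, 0.0984]
tool_rot: [-0.069, 0.998, 0.0, 0.005]
ft_force: [-0.1, 0.3, 1.1]
opening: 0.0465
t 3.75 pos [0.4823 0.3176 0.0984] tilt [ 0.009  0.002 -1.   ] head 97.89 open 0.0465 F [-0.1  0.3  1.1]
shift [ 0.14 -0.05  0.44] yaw 0.19
```

```bash
python3 -m creep '0 0 -0.4 0 0.08;0 0 -0.8 0 0.08;0 0 -1 0 0.08;0 0 -1 0 0.08;0 0 -1 0 0.08' 
python3 -m creep '0 0 -1.2 0 0.08;0 0 -1.2 0 0.08;0 0 -1.2 0 0.08;0 0 -1.2 0 0.08;0 0 -1.2 0 0.08' >/dev/null
python3 -m creep '0 0 -1.2 0 0.08;0 0 -1 0 0.08;0 0 -0.5 0 0.08;0 0 0 0 0.08' >/dev/null
python3 - <<'E'
from h import *;go(.526,-.0566,.2,97.7)
b=manip.snapshot("scene");cv2.imwrite("pics/s2.png",crop(b,240,20,160,170,3.5))
E
```

```text
t: 4.25
eef_pos: [0.4812, 0.3173, 0.1428]
tool_rot: [-0.069, 0.998, 0.0, 0.004]
ft_force: [0.0, 0.6, -1.4]
opening: 0.046
t 5.15 pos [0.4811 0.3175 0.2414] tilt [ 0.012  0.003 -1.   ] head 97.89 open 0.0462 F [ 0.1  0.5 -1.7]
shift [  0.73 -37.68   4.07] yaw 0.19
```

View pics/s2.png

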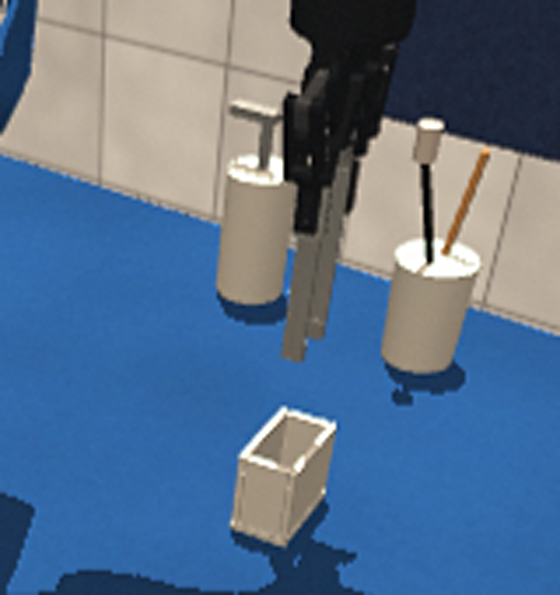

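The tongs are held upright, and the tips are clear of the pot. Next I go over the ring.

```bash
python3 -m creep '0 -1 0 0 0.08;0 -2 0 0 0.08;0 -3 0 0 0.08;0 -3.5 0 0 0.08;0 -3.5 0 0 0.08'  >/dev/null
python3 -m creep '0 -3.5 0 0 0.08;0 -3.5 0 0 0.08;0 -3.5 0 0 0.08;0 -3.5 0 0 0.08;0 -3.5 0 0 0.08'  >/dev/null
python3 -m creep '0 -3 0 0 0.08;0 -2 0 0 0.08;0 -1 0 0 0.08;0 -0.4 0 0 0.08;0 0 0 0 0.08' >/dev/null
python3 - <<'E'
from h import *;go(.526,-.0566,.2,97.7)
im=manip.snapshot("wrist");cv2.imwrite("pics/w2.png",im);cv2.imwrite("pics/w2b.png",cv2.resize(im,(800,600)))
E
```

```text
t 6.7 pos [ 0.5269 -0.0696  0.2324] tilt [-0.003  0.001 -1.   ] head 97.9 open 0.0463 F [ 0.  -0.  -1.3]
shift [-0.09  1.29  3.24] yaw 0.2
```

View pics/w2b.png

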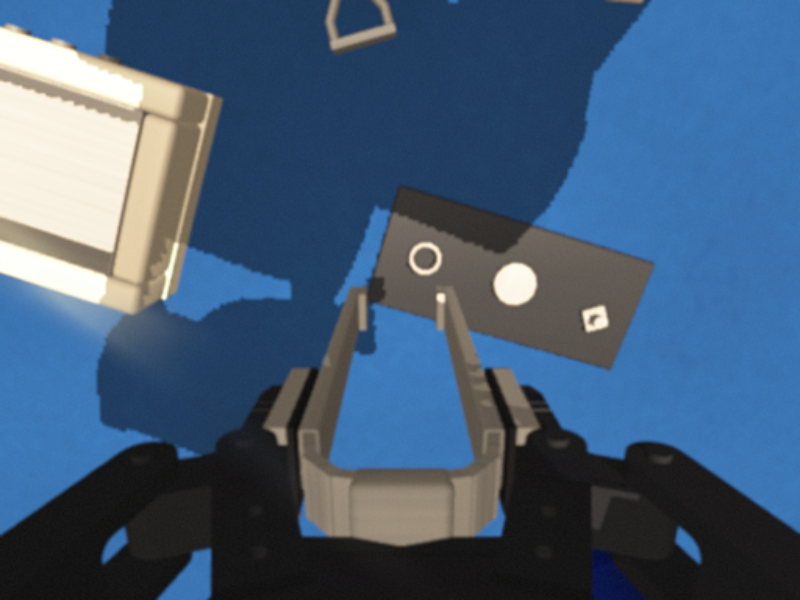

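Ring at (425,258), pendant (515,284). The tips' front lower edges are at y≈288, x 366 and 436 (inner), with the rear corners at y≈326.

Run:
```python
from h import *
cp=campose("wrist")
f=lambda p:[((u+.5)*.64-.5,(v+.5)*.64-.5) for u,v in p]
print("ring",p2w(cp,f([(425,258)]),.0125), "pend",p2w(cp,f([(515,284)]),.01))
o=manip.get_obs();Rt=R.from_quat(o["tool_rot"]).as_matrix()
t=p2w(cp,f([(350,289),(453,288),(366,289),(436,288),(367,328),(436,328)]),.140);print("tips in tool",((t-o["eef_pos"])@Rt).round(4))
```

```text
ring [[ 0.52576033 -0.0504562   0.0125    ]] pend [[0.53567139 0.01472274 0.01      ]]
tips in tool [[ 0.008  -0.0209  0.0923]
 [ 0.0085  0.0254  0.0924]
 [ 0.008  -0.0137  0.0924]
 [ 0.0085  0.0177  0.0924]
 [-0.0104 -0.0136  0.0923]
 [-0.0104  0.0181  0.0923]]
```

```bash
python3 -m creep '0.1 1 1 0 0.08;0 0.5 2 0 0.08;0 0 2 0 0.08;0 0 2 0 0.08;0 0 1.5 0 0.08'  >/dev/null
python3 -m creep '0 0 0.4 0 0.08;0 0 0 0 0.08'  >/dev/null
python3 - <<'E'
from h import *;go(.525,-.0525,.137,97.7)
im=manip.snapshot("wrist");cv2.imwrite("pics/w3.png",im);cv2.imwrite("pics/w3b.png",crop(im,170,130,180,135,4.4))
E
```

```text
t 7.45 pos [ 0.5207 -0.0437  0.1378] tilt [-0.004  0.003 -1.   ] head 98.36 open 0.0461 F [ 0.2 -0.2 -1.8]
shift [-0.3  -0.94  0.07] yaw 0.66
```

View pics/w3b.png

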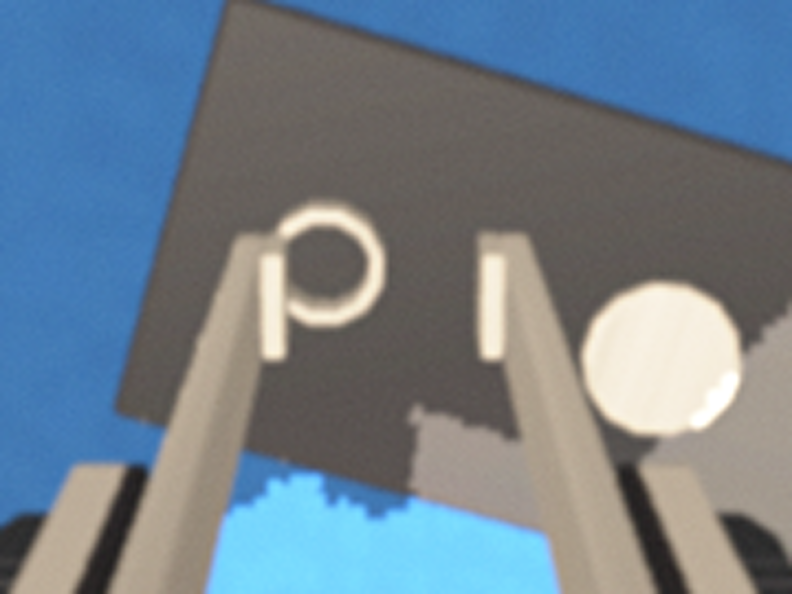

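Ring centre is at crop (325,264). The tips' inner edges are x=285 and x=478, with front at y≈235 and rear at y≈360.

Run:
```python
from h import *
cp=campose("wrist")
f=lambda p:[((u+.5)/4.4-.5+170,(v+.5)/4.4-.5+130) for u,v in p]
o=manip.get_obs();Rt=R.from_quat(o["tool_rot"]).as_matrix()
g=lambda p,z:((p2w(cp,f(p),z)-o["eef_pos"])@Rt).round(4)
print("ring",p2w(cp,f([(325,264)]),.013),g([(325,264)],.013),"edges",g([(265,264),(386,264),(325,203),(325,327)],.0135))
print("tips",g([(285,250),(478,248),(262,360),(285,360),(478,360),(505,360),(240,235),(527,235)],.0455))
```

```text
ring [[ 0.52567809 -0.05115116  0.013     ]] [[-0.0042 -0.0084  0.1251]] edges [[-0.004  -0.0193  0.1245]
 [-0.004   0.0027  0.1246]
 [ 0.0073 -0.0083  0.1246]
 [-0.016  -0.0085  0.1245]]
tips [[ 0.0067 -0.0135  0.0926]
 [ 0.007   0.0173  0.0927]
 [-0.0117 -0.0176  0.0925]
 [-0.0117 -0.0138  0.0925]
 [-0.0118  0.0177  0.0926]
 [-0.0118  0.0221  0.0926]
 [ 0.0092 -0.0206  0.0926]
 [ 0.0092  0.0251  0.0927]]
```

```bash
python3 -m creep '-0.3 -1 0 0 0.08;0 0 0 0 0.08;0 0 0 0 0.08'  >/dev/null
python3 -c "
from h import *;go(.5249,-.053,.10,97.9)"
```

```text
t 7.8 pos [ 0.5267 -0.0538  0.1399] tilt [-0.001  0.002 -1.   ] head 98.39 open 0.0464 F [-0.6 -0.3 -1.8]
shift [0.17 0.09 3.99] yaw 0.49
```

```bash
python3 -m creep '0.2 0 1 0 0.08;0 0 1 0 0.08;0 0 0.5 0 0.08;0 0 0 0 0.08'  
python3 -c "
from h import *;go(.525,-.0536,.10,97.9)"
```

```text
t: 8.2
eef_pos: [0.5246, -0.0544, 0.113]
tool_rot: [-0.073, 0.997, 0.001, 0.0]
ft_force: [0.0, -0.1, -2.3]
opening: 0.0461
t 8.2 pos [ 0.5246 -0.0544  0.113 ] tilt [ 0.     0.002 -1.   ] head 98.34 open 0.0461 F [ 0.  -0.1 -2.3]
shift [-0.05  0.07  1.3 ] yaw 0.44
```

```bash
python3 -m creep '0 0 0.7 0 0.08;0 0 0.3 0 0.08;0 0 0.2 0 0.08;0 0 0 0 0.08'
python3 - <<'E'
from h import *;go(.525,-.0536,.10,97.9)
im=manip.snapshot("wrist");cv2.imwrite("pics/w4.png",im);cv2.imwrite("pics/w4b.png",crop(im,170,130,180,135,4.4))
E
```

```text
t: 8.6
eef_pos: [0.5245, -0.0542, 0.0996]
tool_rot: [-0.073, 0.997, 0.001, -0.0]
ft_force: [0.3, -0.6, -1.4]
opening: 0.0462
t 8.6 pos [ 0.5245 -0.0542  0.0996] tilt [-0.     0.002 -1.   ] head 98.35 open 0.0462 F [ 0.3 -0.6 -1.4]
shift [-0.06  0.05 -0.04] yaw 0.45
```

View pics/w4b.png

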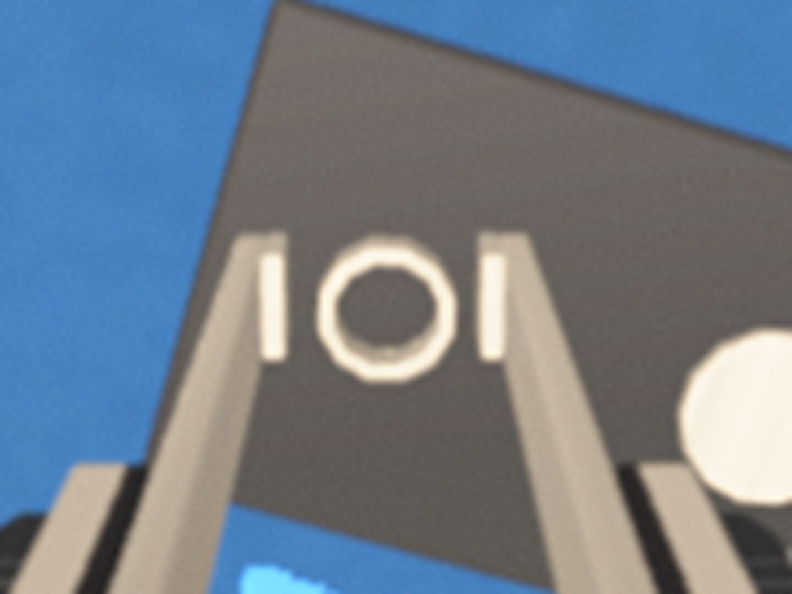

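The ring sits centred between the tips. Now I squeeze.

```bash
python3 -m creep '0 0 -0.1 0 0;0 0 0 0 -0.1;0 0 0 0 -0.2;0 0 0 0 -0.3;0 0 0 0 -0.4' 20
python3 -m creep '0 0 0 0 -0.4;0 0 0 0 -0.4;0 0 0 0 -0.4' 20
```

```text
t: 9.15
eef_pos: [0.525, -0.0543, 0.1017]
tool_rot: [-0.073, 0.997, 0.001, 0.001]
ft_force: [-0.4, -0.1, -2.3]
opening: 0.0354
t: 9.45
eef_pos: [0.525, -0.0543, 0.1016]
tool_rot: [-0.073, 0.997, 0.001, 0.001]
ft_force: [-0.9, 0.4, -2.1]
opening: 0.0358
```

```bash
python3 -m creep '0 0 -0.4 0 -0.4;0 0 -0.8 0 -0.4;0 0 -1 0 -0.4;0 0 -1 0 -0.4;0 0 -1 0 -0.4' 20 
python3 -m creep '0 0 -1.2 0 -0.4;0 0 -1.2 0 -0.4;0 0 -1.2 0 -0.4;0 0 -1 0 -0.4;0 0 -0.7 0 -0.4' >/dev/null
python3 -m creep '0 0 -0.4 0 -0.4;0 0 0 0 -0.4;0 0 0 0 -0.4;0 0 0 0 -0.4'
python3 - <<'E'
from h import *;go(.492,-.306,.2,97.9)
im=manip.snapshot("wrist");cv2.imwrite("pics/w5.png",im);cv2.imwrite("pics/w5b.png",cv2.resize(im,(800,600)))
E
```

```text
t: 9.95
eef_pos: [0.5245, -0.0543, 0.1464]
tool_rot: [-0.073, 0.997, 0.001, -0.0]
ft_force: [-0.5, -0.3, -1.2]
opening: 0.0357
t: 10.85
eef_pos: [0.5248, -0.0545, 0.2111]
tool_rot: [-0.073, 0.997, 0.0, 0.002]
ft_force: [-0.6, -0.4, -1.7]
opening: 0.0354
t 10.85 pos [ 0.5248 -0.0545  0.2111] tilt [ 0.004  0.001 -1.   ] head 98.35 open 0.0354 F [-0.6 -0.4 -1.7]
shift [  6.91 -24.41   1.07] yaw 0.45
```

View pics/w5b.png

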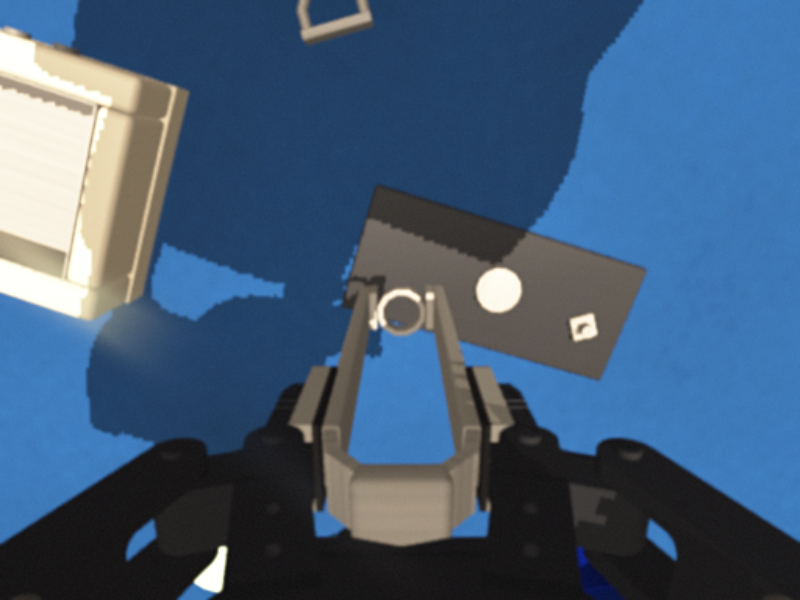

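The ring is held in the tongs at (402,312). Next I go over the tank.

```bash
python3 -m creep '0.3 -1 0 0 -0.4;0.6 -2 0 0 -0.4;0.9 -3 0 0 -0.4;0.9 -3 0 0 -0.4;0.9 -3 0 0 -0.4'   >/dev/null
python3 -m creep '0.9 -3 0 0 -0.4;0.9 -3 0 0 -0.4;0.8 -3 0 0 -0.4;0.5 -2 0 0 -0.4;0.2 -1 0 0 -0.4' >/dev/null
python3 -m creep '0 0 0 0 -0.4;0 0 0 0 -0.4'
python3 - <<'E'
from h import *;go(.492,-.303,.13,97.9)
im=manip.snapshot("wrist");cv2.imwrite("pics/w6.png",im);cv2.imwrite("pics/w6b.png",cv2.resize(im,(800,600)))
E
```

```text
t: 12.1
eef_pos: [0.4861, -0.3166, 0.2068]
tool_rot: [-0.073, 0.997, 0.002, -0.001]
ft_force: [0.0, 0.6, -1.7]
opening: 0.0356
t 12.1 pos [ 0.4861 -0.3166  0.2068] tilt [-0.002  0.003 -1.   ] head 98.39 open 0.0356 F [ 0.   0.6 -1.7]
shift [-0.8   1.23  7.68] yaw 0.49
```

View pics/w6b.png

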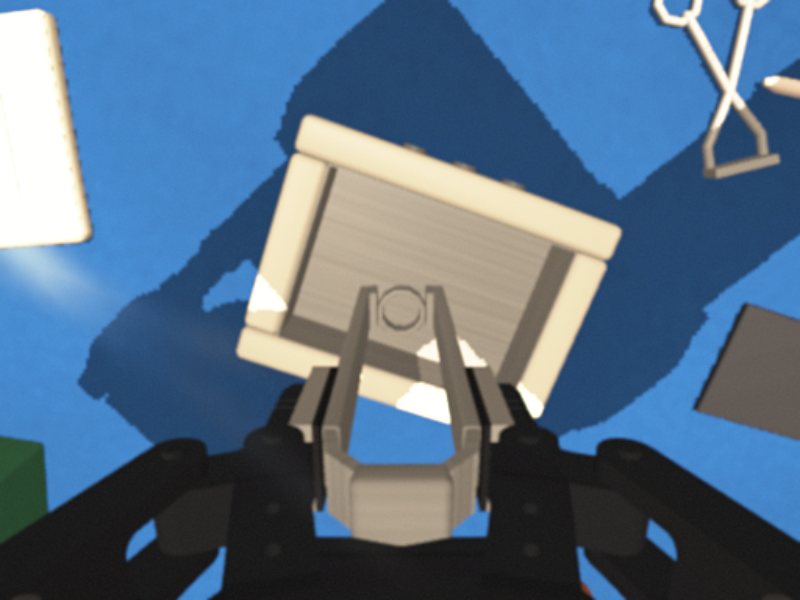

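```bash
python3 -m creep '-0.4 0.6 0 0 -0.4;-0.4 0.6 0.5 0 -0.4;0 0 1 0 -0.4;0 0 1 0 -0.4;0 0 1 0 -0.4'   >/dev/null
python3 -m creep '0 0 1 0 -0.4;0 0 1 0 -0.4;0 0 0.5 0 -0.4;0 0 0 0 -0.4;0 0 0 0 -0.4'
python3 - <<'E'
from h import *;go(.492,-.303,.12,97.9)
cp=campose("top");f=lambda p:[((u+.5)*.64-.5,(v+.5)*.64-.5) for u,v in p]
E
```

```text
t: 13.15
eef_pos: [0.4927, -0.2982, 0.1403]
tool_rot: [-0.075, 0.997, 0.003, -0.002]
ft_force: [-0.4, 0.7, -2.6]
opening: 0.0355
t 13.15 pos [ 0.4927 -0.2982  0.1403] tilt [-0.004  0.005 -1.   ] head 98.62 open 0.0355 F [-0.4  0.7 -2.6]
shift [ 0.13 -0.47  2.02] yaw 0.72
```

```bash
python3 -m creep '0 -0.3 0.8 0 -0.4;0 0 0.6 0 -0.4;0 0 0.3 0 -0.4;0 0 0.2 0 -0.4;0 0 0 0 -0.4' 
python3 -m creep '0 0 0 0 -0.4;0 0 0 0 -0.4;0 0 0 0 -0.4'
python3 - <<'E'
from h import *;go(.492,-.303,.12,97.9)
E
```

```text
t: 13.65
eef_pos: [0.4935, -0.302, 0.1204]
tool_rot: [-0.075, 0.997, 0.002, -0.001]
ft_force: [-0.1, 0.3, -1.9]
opening: 0.0355
t: 13.95
eef_pos: [0.4937, -0.302, 0.1207]
tool_rot: [-0.075, 0.997, 0.002, -0.001]
ft_force: [0.6, 0.8, -1.0]
opening: 0.0355
t 13.95 pos [ 0.4937 -0.302   0.1207] tilt [-0.002  0.004 -1.   ] head 98.61 open 0.0355 F [ 0.6  0.8 -1. ]
shift [ 0.19 -0.07  0.07] yaw 0.71
```

```bash
python3 -m creep '0 0 0 0 -0.1;0 0 0 0 0;0 0 0 0 0.08;0 0 0 0 0.08;0 0 0 0 0.08' 20
python3 -m creep '0 0 0 0 0.08;0 0 -0.4 0 0.08;0 0 -0.8 0 0.08;0 0 -1 0 0.08;0 0 -1 0 0.08' >/dev/null
python3 -m creep '0 0 -1 0 0.08;0 0 -1.2 0 0.08;0 0 -1.2 0 0.08;0 0 -1.2 0 0.08;0 0 -1.2 0 0.08' >/dev/null
python3 -m creep '0 0 -1 0 0.08;0 0 -0.6 0 0.08;0 0 0 0 0.08;0 0 0 0 0.08'
python3 - <<'E'
from h import *;go(.4815,.317,.23,97.7)
im=manip.snapshot("wrist");cv2.imwrite("pics/w7.png",im);cv2.imwrite("pics/w7b.png",cv2.resize(im,(800,600)))
E
```

```text
t: 14.45
eef_pos: [0.4939, -0.3021, 0.1211]
tool_rot: [-0.075, 0.997, 0.002, -0.001]
ft_force: [0.2, -0.1, -1.3]
opening: 0.0462
t: 15.85
eef_pos: [0.4944, -0.3027, 0.2392]
tool_rot: [-0.075, 0.997, 0.0, 0.001]
ft_force: [-0.0, -0.4, -1.7]
opening: 0.0462
t 15.85 pos [ 0.4944 -0.3027  0.2392] tilt [ 0.002  0.001 -1.   ] head 98.62 open 0.0462 F [-0.  -0.4 -1.7]
shift [-8.01 61.46  0.97] yaw 0.92
```

View pics/w7b.png

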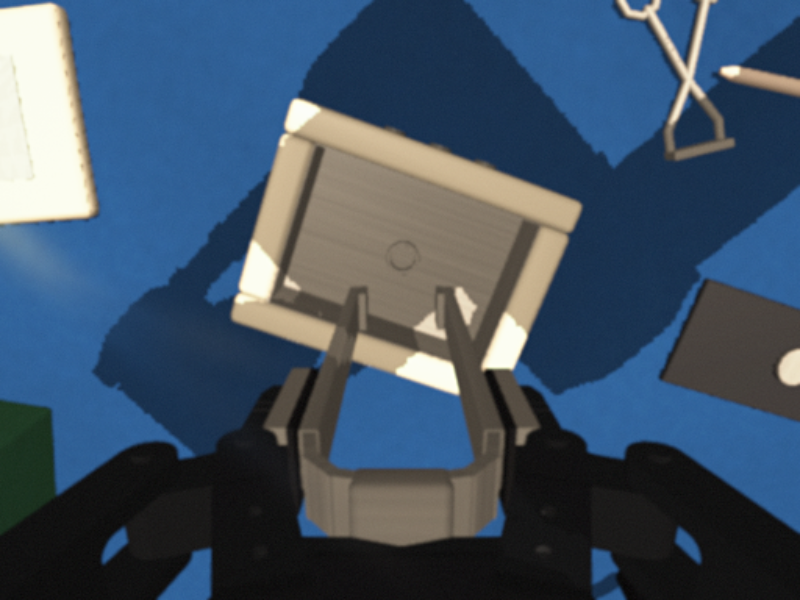

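The ring lies on the tank floor at (402,254). The tongs are back to 46 mm, so I return them to the pot.

```bash
python3 -m creep '-0.2 1 0 0 0.08;-0.3 2 0 0 0.08;-0.4 3 0 0 0.08;-0.5 4 0 0 0.08;-0.5 4 0 0 0.08'   >/dev/null
python3 -m creep '-0.5 4 0 0 0.08;-0.5 4 0 0 0.08;-0.5 4 0 0 0.08;-0.5 4 0 0 0.08;-0.5 4 0 0 0.08'   >/dev/null
python3 -m creep '-0.5 4 0 0 0.08;-0.5 4 0 0 0.08;-0.5 4 0 0 0.08;-0.5 3 0 0 0.08;-0.5 2 0 0 0.08'   >/dev/null
python3 -m creep '0 1 0 0 0.08;0 0 0 0 0.08;0 0 0 0 0.08'
python3 - <<'E'
from h import *;go(.4815,.317,.23,97.7)
E
```

```text
t: 17.7
eef_pos: [0.4651, 0.2602, 0.2355]
tool_rot: [-0.078, 0.997, 0.003, -0.005]
ft_force: [0.4, -0.1, -2.0]
opening: 0.0461
t 17.7 pos [0.4651 0.2602 0.2355] tilt [-0.01   0.005 -1.   ] head 99.0 open 0.0461 F [ 0.4 -0.1 -2. ]
shift [-2.51  5.35  0.57] yaw 1.3
```

```bash
python3 -m creep '-0.5 1 0 0.7 0.08;-0.7 1.5 0 0.6 0.08;-0.7 1.5 0 0 0.08;-0.4 1 0 0 0.08;-0.2 0.4 0 0 0.08'   >/dev/null
python3 -m creep '0 0 0 0 0.08;0 0 0 0 0.08'>/dev/null
python3 - <<'E'
from h import *;go(.4815,.317,.23,97.7)
E
```

```text
t 18.4 pos [0.4839 0.3161 0.2356] tilt [-0.01   0.004 -1.   ] head 97.12 open 0.0464 F [ 0.   0.  -1.4]
shift [0.22 0.12 0.56] yaw -0.58
```

```bash
python3 -m creep '0.1 0.1 0.6 0 0.08;0 0 1 0 0.08;0 0 1.2 0 0.08;0 0 1.2 0 0.08;0 0 1.2 0 0.08' 
python3 -m creep '0 0 1.2 0 0.08;0 0 1 0 0.08;0 0 0.8 0 0.08;0 0 0.4 0 0.08;0 0 0 0 0.08'
python3 - <<'E'
from h import *;go(.482,.317,.1,97.7)
im=manip.snapshot("wrist");cv2.imwrite("pics/w8.png",im);cv2.imwrite("pics/w8b.png",cv2.resize(im,(800,600)))
E
```

```text
t: 18.9
eef_pos: [0.482, 0.3158, 0.1803]
tool_rot: [-0.061, 0.998, 0.002, -0.005]
ft_force: [0.8, 0.2, -0.9]
opening: 0.0464
t: 19.4
eef_pos: [0.4798, 0.3148, 0.1398]
tool_rot: [-0.061, 0.998, 0.001, -0.007]
ft_force: [-0.4, -0.5, -2.0]
opening: 0.0462
t 19.4 pos [0.4798 0.3148 0.1398] tilt [-0.014  0.002 -1.   ] head 97.03 open 0.0462 F [-0.4 -0.5 -2. ]
shift [-0.3   0.18  3.98] yaw -0.67
```

```bash
python3 -m creep '-0.3 0.2 0.8 0 0.08;-0.2 0 1 0 0.08;0 0 0.8 0 0.08;0 0 0.5 0 0.08;0 0 0 0 0.08'
python3 - <<'E'
from h import *;go(.482,.317,.0985,97.7)
E
```

```text
t: 19.95
eef_pos: [0.4854, 0.3182, 0.1072]
tool_rot: [-0.061, 0.998, 0.002, -0.006]
ft_force: [-0.0, 0.5, -1.4]
opening: 0.0462
t 19.95 pos [0.4854 0.3182 0.1072] tilt [-0.012  0.003 -1.   ] head 97.03 open 0.0462 F [-0.   0.5 -1.4]
shift [ 0.34 -0.08  0.87] yaw -0.67
```

```bash
python3 -m creep '0.2 0 0.4 0 0.08;0 0 0.2 0 0.08;0 0 0.2 0 0.08;0 0 0 0 0.08' 
python3 -m creep '0 0 0.1 0 0.08;0 0 0.1 0 0.08;0 0 0 0 0.08'
python3 - <<'E'
from h import *;go(.482,.317,.0985,97.7)
im=manip.snapshot("wrist");cv2.imwrite("pics/w9.png",im)
E
```

```text
t: 20.35
eef_pos: [0.4831, 0.318, 0.0988]
tool_rot: [-0.061, 0.998, 0.002, -0.006]
ft_force: [-0.1, -0.4, -1.2]
opening: 0.0461
t: 20.65
eef_pos: [0.4839, 0.3184, 0.0977]
tool_rot: [-0.061, 0.998, 0.002, -0.005]
ft_force: [0.4, 0.3, -1.5]
opening: 0.0462
t 20.65 pos [0.4839 0.3184 0.0977] tilt [-0.01   0.004 -1.   ] head 97.03 open 0.0462 F [ 0.4  0.3 -1.5]
shift [ 0.21 -0.12 -0.08] yaw -0.67
```

```bash
python3 -m creep '0 0 0.1 0 0.08;0 0 0.1 0 0.08;0 0 0 0 0.08' 
python3 -m creep '0 0 0.1 0 0.08;0 0 0.1 0 0.08;0 0 0 0 0.08'
```

```text
t: 21.0
eef_pos: [0.4845, 0.3186, 0.0962]
tool_rot: [-0.061, 0.998, 0.002, -0.004]
ft_force: [-0.0, -0.9, -0.2]
opening: 0.0461
t: 21.3
eef_pos: [0.485, 0.3187, 0.0947]
tool_rot: [-0.061, 0.998, 0.003, -0.003]
ft_force: [0.1, -0.2, 0.7]
opening: 0.0462
```

The wrist force shows the tips bearing on the floor. I release, wait, then lift away straight up.

```bash
python3 -m creep '0 0 0 0 0.2;0 0 0 0 0.3;0 0 0 0 0.6;0 0 0 0 1;0 0 0 0 1' 
python3 -m creep '0 0 0 0 1;0 0 -0.5 0 1;0 0 -1 0 1;0 0 -1.5 0 1;0 0 -2 0 1' >/dev/null
python3 -m creep '0 0 -2 0 1;0 0 -3 0 1;0 0 -3 0 1;0 0 -2 0 1;0 0 0 0 1' >/dev/null
python3 -m creep '2 0 -2 0 1;3 0 -2 0 1;2 0 0 0 1;0 0 0 0 1;0 0 0 0 1'
python3 - <<'E'
from h import *;go(.482,.317,.0985,97.7)
a=crop(manip.snapshot("scene"),270,80,100,110,5)
t=manip.snapshot("top");out=np.zeros((600,800,3),np.uint8);out[:550,:400]=a[:,50:450]
out[:288,404:]=crop(t,85,165,66,48,6);out[290:570,404:796]=crop(t,325,150,98,70,4);cv2.imwrite("pics/f.png",out)
E
```

```text
t: 21.8
eef_pos: [0.4845, 0.3186, 0.0941]
tool_rot: [-0.061, 0.998, 0.002, -0.004]
ft_force: [0.6, -0.3, -0.2]
opening: 0.0856
t: 23.3
eef_pos: [0.4137, 0.3081, 0.2987]
tool_rot: [-0.061, 0.998, 0.003, -0.002]
ft_force: [-0.5, -0.2, 0.4]
opening: 0.0852
t 23.3 pos [0.4137 0.3081 0.2987] tilt [-0.005  0.006 -1.   ] head 97.0 open 0.0852 F [-0.5 -0.2  0.4]
shift [-6.98 -0.08 19.99] yaw -0.7
```

View pics/f.png

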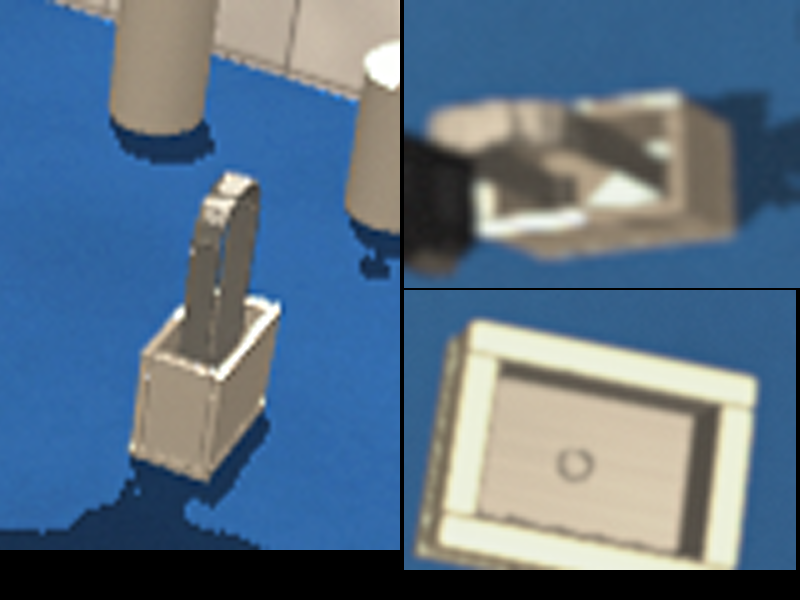

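The tongs stand in the pot and the ring lies on the tank floor at (575,465). The gripper is clear, so I hand in.

```bash
python3 -c "
from cell import manip
print(manip.job_done())"
```

```text
the job is handed in; nothing more can be done
None
```

I took the tongs out of the pot and gripped the ring with them. I lifted it off the slab, lowered it until its underside was about 5 mm above the tank floor, and released it there. The tongs are back in their pot, and I handed the job in at about 23 s of the 72 s allowed. The hand-in gives no verdict.

- **Ring:** the last pictures show it lying on the tank floor, near the middle. The gripper fingers stayed above the tank and well away from it throughout.
- **Tongs:** they stand almost upright in the pot. At release the wrist force had gone from about -1.5 N (their weight hanging) to +0.7 N, so the tips were resting on the floor.
- **Robot:** the gripper was open, clear of everything and about 0.3 m up at hand-in.
- **Disagreement:** the top and wrist cameras differed by about 6 mm on the ring's position in y. I used the wrist view for the ring, and the close-up confirmed it was centred between the tips. I aimed for the tank centre with an allowance for that difference.

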